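# Follow a glazed heart round on the turntable with the inspection light

## Robot

A 6-joint arm with a two-finger parallel gripper is mounted at the origin on the work surface. World frame = base frame: x ahead of the robot, y to its left, z up, the work surface at z = 0. Lengths are in m, angles in rad, forces in N, time in s.
With the tool pointing down it reaches from about 0.35 to 0.85 m from the base axis. Payload 8.1 kg.
Tool frame: the origin (TCP) lies on the centre line of the jaws, within the pads' length; the fingertips stand robot.tips_ahead ahead of it and the grasp point (between the pads) lies 6 mm ahead of it (robot.tips_ahead is the distance from the TCP to the fingertips, in m); z points along the fingers, y is the line along which they close (so a half turn about z gives the same grasp; the last joint's range is limited). The gripper opens to 93 mm and grips with 3 to 60 N. Pads are 15 mm wide; open, the fingers measure 128 mm over their backs; the gripper's body (75 mm by 188 mm) begins 65 mm behind the grasp point.
Start: joints at [-1.344, 0.13, 1.488, -0, 1.523, -0.085], TCP at [0.184, -0.571, 0.244] pointing down, gripper open.
Joint ranges: [-2.96, 2.96], [-0.89, 2.26], [0.02, 2.5], [-1.34, 4.48], [0, 2.73], [-2.66, 2.66]. Speed limits (rad/s): [2.39, 2.39, 2.79, 3.14, 3.14, 3.14].

## Interface

Orientations are given as a rotation vector (axis times angle).
In Python, from plant import robot gives the robot as it stands.
- The arm moves only by the tool apply_moves, never from a script. Its arguments are lists of equal length, an entry for each row: "delta_pos": the shift along the tool's x, y, z in cm, a list of three; "twist": the turn about the tool's z in rad. A call has 1 to 8 rows; each row shifts and turns the commanded pose from where the row before left it, along the tool's axes as they then stand; what a row does not reach is not made up. A row lasts 1/8 s, in which the tool goes at most 62.5 mm and 10.7 degrees, less where a joint would pass 70% of its speed; a pose out of reach is approached as far as the arm can. A call with a gripper value outside its range is refused whole. "gripper" is the finger opening in cm, from 0 to 9.3, set as the call begins (left out, the last holds). The fingers move at their own pace and stop on an object; "squeeze" is the grip in N (left out, the last holds). Time passes only in rows, so rows that do not move let the fingers close. It gives the time, the measured TCP pose, the force, the opening and the grip force at its end, in the units of the state.
- robot.read_state(): the state, without advancing time (a new reading comes with each control period).
- robot.read_camera(name): name is "scene" or "top" or "wrist"; returns a dict with "frame" (400x640x3 uint8, red, green, blue), "vertical_fov" (degrees; the focal length in pixels is half the picture's height over the tangent of half this angle, whatever the lens; pixels are square), "cx", "cy" (the principal point, pixels), "R" (3x3) and "t" (3): a world point X has camera coordinates R X + t. Camera axes: x right, y down, z forward; pixel columns grow to the right and rows downward; lengths in m; the calibration is good to about 2 mm. A picture is of the moment at which its call begins. There is no depth.
- robot.close_job(): hands the job in; it is judged then, once.
The state is a dict: "t": time; "q": joint angles; "dq": joint speeds; "joint_torque": joint torques, N m; "tool_pos": TCP position; "orientation": TCP orientation; "force": force on the tool from outside, world axes, zero at the start; "wrist_torque": the same for the moment, N m; "opening": finger opening in m; "gripper_force": force on a finger pad.
Only numpy, scipy, OpenCV 4.12 (cv2) and the standard library are available. Lean on these libraries where they do the work, as an engineer would, in place of code of your own. Each camera call takes 0.05 s, during which the arm holds its last target. There are 200 camera calls.

## Task

Check the red heart's mirror glaze: take the yellow inspection light out of its dock, give the cake turntable a gentle push so that it turns freely by itself at about one turn in five seconds, and then, touching neither turntable nor cakes, hold the light upright with its lens 10 to 40 mm above the red heart, within a centimetre of being straight over its middle, and go round with it for at least seven seconds without a break, while the table still turns faster than one turn in ten seconds. Then lift the light well clear above the cakes and finish there, still holding it. Keep every cake standing in its place on the turntable, never let it whirl (a turn in three seconds is too fast), and leave the other things on the counter alone.

Things in the scene. Friction and masses are not known exactly. Their poses are not given: they have to be found in the camera images.
- stand: cake turntable: white fixed foot 170 mm wide under a round aluminium plate 320 mm across whose top is 70 mm above the counter; origin on the turning axis at counter height, z up. The plate carries four small cakes and two finger knobs
- disc (a joint): turning angle of the plate in rad, 0 at the start, grows counter-clockwise seen from above; either direction is allowed; no end stops. Bearing nearly frictionless: the plate (nominal 1.4 kg, moment of inertia with cakes about 0.021 kg m2; the mass varies by a third) slows against 0.0003 N m dry friction and 0.0005 N m s/rad viscous drag, so it coasts for tens of seconds
- knob_a (a point): rounded top of one finger knob, an upright steel pin 16 mm in diameter with a 20 mm black ball on its end, at 145 mm from the axis; the pin runs from the plate's top up to the ball's top, 54 mm above the plate, and turns with it. Push it sideways to turn the plate
- knob_b (a point): the same for the other finger knob, half a turn round the plate
- heart: red mirror-glazed heart cake, about 60 mm wide and 45 mm high with its card; stands loose on a black card round 76 mm across and 3 mm thick; origin at the centre of the card's underside, z up; about 0.11 kg, centre about 85 mm from the turntable's axis
- heart_top (a point): middle of the top of the red heart, 45 mm above the underside of its card; the point to keep the lens over
- choc: black dome with a brown ball and chocolate petals, 68 mm high; stands loose on a black card round 76 mm across and 3 mm thick; origin at the centre of the card's underside, z up; about 0.11 kg, centre about 85 mm from the turntable's axis
- white: white swirled meringue cake, 59 mm high; stands loose on a black card round 76 mm across and 3 mm thick; origin at the centre of the card's underside, z up; about 0.11 kg, centre about 85 mm from the turntable's axis
- green: green dome cake, 57 mm high; stands loose on a black card round 76 mm across and 3 mm thick; origin at the centre of the card's underside, z up; about 0.11 kg, centre about 85 mm from the turntable's axis
- light: inspection light: upright rod 120 mm long, 0.09 kg, lens end down; the lower 22 mm is a dark steel head 33 mm in diameter, the 98 mm above it a yellow barrel 28 mm in diameter to grip; origin at the centre of the lens face (bottom), z up along the barrel to its top. Its barrel or head may be used to push the knobs
- lens (a point): centre of the light's lens face, at its lower end
- dock: grey dock of the light, fixed: base 80 mm in diameter and 10 mm thick with an upright sleeve 52 mm outside and 41 mm inside diameter whose rim is 45 mm above the counter; the light stands in it on the base (lens 10 mm and top 130 mm above the counter), with 4 mm play all round, and is drawn straight up; origin at the centre of its underside. It stands to the left or right of the turntable
- cakebox: pink cake box with red ribbon, 100 x 100 x 55 mm, on the other side of the turntable from the dock, bystander; origin at the centre of its underside
- jar: amber jar with brass lid, 64 mm in diameter, 85 mm high, bystander; origin at the centre of its underside
- spatula: spatula 200 mm long lying on the counter, bystander; origin near its middle, underside
There are look-alikes about, which are no part of the job. What is shaped like the white but blue is not meant.

How it is judged:
By the outcome, as a careful person would: the job done as asked, in the order asked, and still so for the second after the job is handed in, while the arm keeps its last pose, push and grip.
It also fails if it takes over 53 s, if anything falls off the work surface, if the arm or the gripper's body presses on something with over 40 N, if the wrist force passes 120 N, or if a joint passes its speed limit or range.

## Working session

There is one attempt and no reset: what is moved stays moved. The work goes in short steps, Python scripts to look and compute and a tool call to move; the robot and the scene stay as the last step left them, time stands still between calls to the robot, and variables do not carry over. Pictures are saved under pics/ and viewed, at most 10 in all, crops included, and the job is handed in when it is done.

Besides the shell and the picture viewer there is one more tool, called after "Emit:" as name([rows], argument=value, ...), one row to a line, values as JSON. apply_moves: Moves the arm, as the interface text tells. Its arguments: {"type":"object","properties":{"delta_pos":{"type":"array"},"twist":{"type":"array"},"gripper":{"type":"number"},"squeeze":{"type":"number"}},"required":["delta_pos","twist"]}

```bash
ls; mkdir -p pics; python3 - <<'E'
from plant import robot
import cv2, numpy as np
s=robot.read_state(); print({k:np.round(v,3).tolist() for k,v in s.items()}, robot.tips_ahead)
a=[]
for n in("scene","top"):
    c=robot.read_camera(n); np.savez(f"pics/{n}0.npz",**c); cv2.imwrite(f"pics/{n}0.png",c["frame"][:,:,::-1]); print(n,c["vertical_fov"],c["cx"],c["cy"],-c["R"].T@c["t"],c["R"].round(3).tolist())
E
```

```text
pics
{'t': 0.0, 'q': [-1.344, 0.131, 1.489, -0.0, 1.523, -0.085], 'dq': [0.001, -0.001, 0.001, -0.001, 0.001, -0.0], 'joint_torque': [-0.0, -55.983, -49.176, 0.077, 0.035, -0.0], 'tool_pos': [0.184, -0.571, 0.243], 'orientation': [-3.102, -0.487, 0.0], 'force': [-0.201, 0.01, 0.462], 'wrist_torque': [0.04, 0.032, -0.014], 'gripper_force': 0.0, 'opening': 0.093} 0.025
scene 46.14951631840631 319.98147864432656 203.2491795878506 [ 1.42108094 -0.20497308  1.00199402] [[0.196, 0.981, 0.0], [0.68, -0.136, -0.72], [-0.706, 0.141, -0.694]]
top 53.51615739118158 323.347573017142 195.08462788603177 [ 0.39405587 -0.00765805  1.11956395] [[0.007, -1.0, -0.014], [-0.994, -0.006, -0.111], [0.111, 0.015, -0.994]]
```

View pics/top0.png

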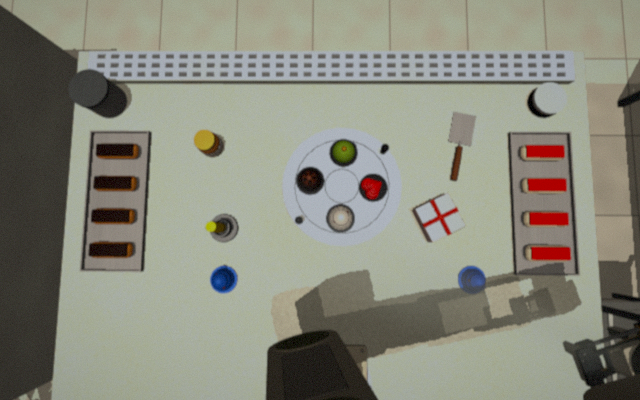

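View pics/scene0.png

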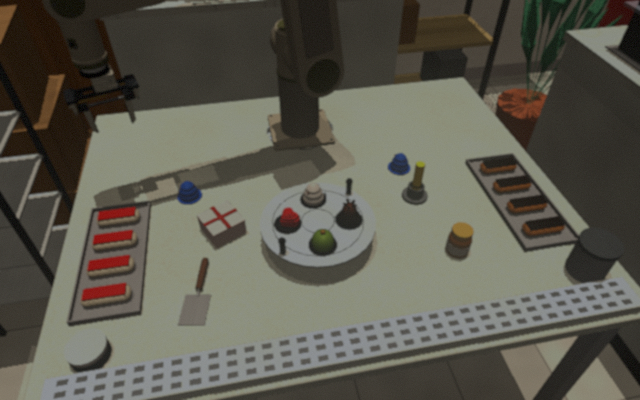

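Top view: the light is the yellow rod in the grey ring dock at (212,227). The amber jar at (205,141) could be taken for it. The heart is at (373,187) on the plate; the red éclairs (545,150–255) and the box ribbon (438,217) could be taken for it. The blue meringues at (224,278) and (472,278) are decoys for the white one. The knobs are at (385,148) and (299,220).

```bash
cat > h.py <<'E'
import numpy as np, cv2
def K(c): return 200/np.tan(np.radians(c["vertical_fov"])/2)
def ray(c,uv):
    f=K(c); d=np.array([(uv[0]-c["cx"])/f,(uv[1]-c["cy"])/f,1.]); R=np.array(c["R"]); return -R.T@c["t"], R.T@d
def onz(c,uv,z):
    o,d=ray(c,uv); return o+d*(z-o[2])/d[2]
def proj(c,X):
    p=np.array(c["R"])@X+c["t"]; return np.array([c["cx"],c["cy"]])+K(c)*p[:2]/p[2]
def tri(c1,p1,c2,p2):
    o1,d1=ray(c1,p1);o2,d2=ray(c2,p2); s=np.linalg.lstsq(np.c_[d1,-d2],o2-o1,rcond=None)[0]
    a,b=o1+s[0]*d1,o2+s[1]*d2; return (a+b)/2,np.linalg.norm(a-b)
def blobs(img,lo,hi,box,amin=8):
    hsv=cv2.cvtColor(img,cv2.COLOR_RGB2HSV); m=cv2.inRange(hsv,lo,hi); z=np.zeros_like(m); x0,y0,x1,y1=box; z[y0:y1,x0:x1]=m[y0:y1,x0:x1]
    n,l,s,ce=cv2.connectedComponentsWithStats(z); return [(ce[i].round(1),s[i]) for i in range(1,n) if s[i][4]>=amin],l
E
python3 - <<'E'
from h import *
T=dict(np.load("pics/top0.npz"));S=dict(np.load("pics/scene0.npz"))
Y=((22,120,90),(35,255,255)); R_=((0,170,70),(8,255,255)); B=((0,0,0),(180,255,40))
for n,c,bx in(("T",T,[(195,205,240,245),(350,165,395,205),(285,130,400,245)]),("S",S,[(405,155,430,205),(270,200,305,235),(260,175,375,265)])):
    for q,(col,b) in enumerate(zip((Y,R_,B),bx)):
        for ce,s in blobs(c["frame"],*col,b)[0]: print(n,q,ce,s, onz(c,ce,[.13,.115,.115][q]).round(3))
t=cv2.resize(T["frame"][120:260,190:410],None,fx=3.6,fy=3.6,interpolation=2)
cv2.imwrite("pics/crop1.png",t[:,:,::-1])
E
```

```text
T 0 [210.8 226.2] [206 221  11  11  95] [0.425 0.288 0.13 ]
T 1 [371.1 187.3] [361 178  21  22 258] [ 0.527 -0.114  0.115]
T 2 [384.1 148.2] [381 145   7   8  35] [ 0.628 -0.148  0.115]
T 2 [341.8 158.7] [331 147  25  18  82] [ 0.601 -0.039  0.115]
T 2 [310.2 180.1] [298 168  25  24 366] [0.544 0.042 0.115]
T 2 [379.5 184.7] [367 175  19  25 102] [ 0.534 -0.135  0.115]
T 2 [362.1 191.8] [360 186   6  12  21] [ 0.515 -0.091  0.115]
S 0 [419.8 164.2] [416 162   9   6  38] [0.429 0.291 0.13 ]
S 1 [289.2 214.4] [282 209  16  12 111] [ 0.544 -0.113  0.115]
S 2 [348.6 185.5] [348 180   3  13  24] [0.463 0.069 0.115]
S 2 [304.1 202.8] [302 200   6   6  10] [ 0.508 -0.067  0.115]
S 2 [347.8 220. ] [337 211  24  17 256] [0.594 0.034 0.115]
S 2 [284.8 227.5] [276 218  23  15 104] [ 0.589 -0.132  0.115]
S 2 [281.9 244.4] [280 239   4  14  36] [ 0.645 -0.147  0.115]
S 2 [322.1 249.6] [310 242  26  13  70] [ 0.681 -0.052  0.115]
```

View pics/crop1.png

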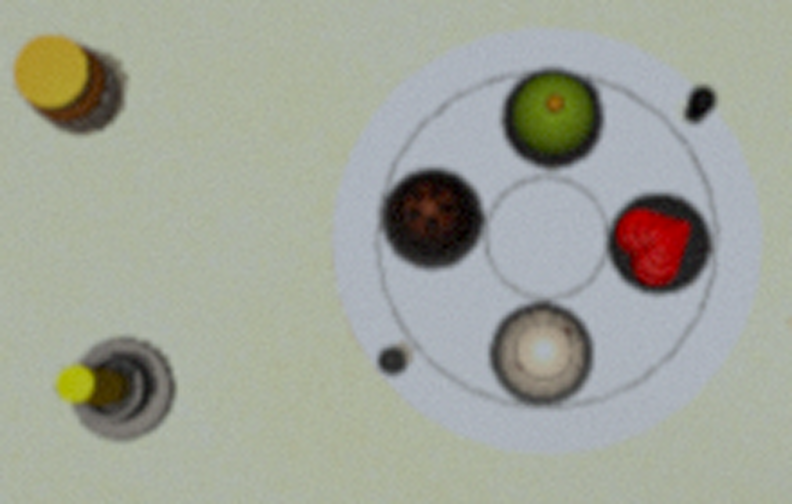

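The crop confirms my picks: the yellow rod stands in the grey dock at crop (75,384), separate from the amber jar at (50,72). The red heart is on its black card at crop (659,243). Next I'll fit the plate, cards, knobs and dock.

```bash
cat >> h.py <<'E'
def card(c,xy,z=.071,r=22):
    "centre of the dark card seen about xy, by enclosing circle"
    p=proj(c,np.array([*xy,z])); f=c["frame"]; hsv=cv2.cvtColor(f,cv2.COLOR_RGB2HSV)
    m=((hsv[...,2]<75)|(hsv[...,1]>110)).astype(np.uint8); k=np.zeros_like(m); cv2.circle(k,tuple(int(round(v)) for v in p),r,1,-1); m&=k
    n,l,s,ce=cv2.connectedComponentsWithStats(m); i=1+np.argmax(s[1:,4])
    (u,v),rad=cv2.minEnclosingCircle(np.argwhere(l==i)[:,::-1].astype(np.float32)); return (u,v),rad
E
python3 - <<'E'
from h import *
T=dict(np.load("pics/top0.npz"));S=dict(np.load("pics/scene0.npz"))
hsv=cv2.cvtColor(T["frame"],cv2.COLOR_RGB2HSV); print(hsv[238,342],hsv[150,300],hsv[190,290],hsv[260,342])
m=cv2.inRange(hsv,(100,10,90),(135,80,255)); m[:120]=0;m[255:]=0;m[:,:275]=0;m[:,410:]=0
m=cv2.morphologyEx(m,cv2.MORPH_OPEN,np.ones((3,3)))
cs=max(cv2.findContours(m,0,1)[0],key=cv2.contourArea); e=cv2.fitEllipse(cv2.convexHull(cs)); c0=onz(T,e[0],.07); print("plate",e,c0.round(4),"r",np.linalg.norm(onz(T,(e[0][0]+e[1][0]/2,e[0][1]),.07)-c0))
for nm,g in(("heart",(373,187)),("green",(343,153)),("choc",(310,181)),("white",(340,218))):
    p,r=card(T,onz(T,g,.071)[:2]); X=onz(T,p,.072); d=X-c0; print(nm,np.round(p,1),round(r,1),X.round(4),np.hypot(*d[:2]).round(4),np.degrees(np.arctan2(d[1],d[0])).round(1))
for nm,a,b in(("A",(385.3,147.2),(282,241)),("B",(298.9,220),(348.8,182))):
    X,e=tri(T,a,S,b);d=X-c0; print(nm,X.round(4),e.round(4),np.hypot(*d[:2]).round(4),np.degrees(np.arctan2(d[1],d[0])).round(1), onz(T,a,.115).round(4))
X,e=tri(T,(210.8,226.2),S,(419.8,164.2));print("light",X.round(4),e); print("dock",onz(T,(224.4,227.5),.01).round(4))
E
```

```text
[105  19 185] [110  17 184] [109  23 191] [ 44  22 176]
plate ((341.5310363769531, 186.4042205810547), (116.96550750732422, 118.32637023925781), 105.18740844726562) [ 0.5346 -0.0401  0.07  ] r 0.15558271922899844
heart [372.5 187. ] 13.6 [ 0.5332 -0.1223  0.072 ] 0.0823 -91.0
green [343.2 152.1] 13.5 [ 0.6273 -0.0443  0.072 ] 0.0928 -2.6
choc [309.6 179.9] 13.5 [0.5514 0.0452 0.072 ] 0.0869 78.8
white [339.6 217.5] 13.6 [ 0.4515 -0.0352  0.072 ] 0.0833 176.7
A [ 0.6318 -0.1482  0.1141] 0.0063 0.1454 -48.0 [ 0.6311 -0.1512  0.115 ]
B [0.4429 0.0719 0.1104] 0.0051 0.1447 129.3 [0.4422 0.0691 0.115 ]
light [0.4251 0.291  0.1266] 0.0038625593728480847
dock [0.4248 0.2855 0.01  ]
```

Emit:
apply_moves([
  [3,-5,0],
  [3,-5,0],
  [3,-5,0],
], twist=[0.1,0.1,0.112])

```text
t: 0.48
tool_pos: [0.2403, -0.4042, 0.2429]
orientation: [-3.141, 0.007, 0.001]
force: [0.9, 0.1, -0.2]
opening: 0.0934
gripper_force: 0.0
```

The plate, card, knob and dock fits agree: radii are 83–93 and 145 mm, and the light's top is at 127–130 mm. Moving over the dock.

Emit:
apply_moves([
  [2.4,-5.6,0],
  [2.4,-5.6,0],
  [2.4,-5.6,0],
  [2.4,-5.6,0],
  [2.4,-5.6,0],
  [2.4,-5.6,0],
  [0.7,-5.9,0],
  [0.7,-5.9,0],
], twist=[0,0,0,0,0,0,0,0])

```text
t: 1.48
tool_pos: [0.3982, 0.0499, 0.2434]
orientation: [3.142, -0.0, 0.0]
force: [1.2, -0.2, 0.3]
opening: 0.0928
gripper_force: 0.0
```

Emit:
apply_moves([
  [0.7,-5.9,0],
  [0.7,-5.9,0],
  [0.7,-5.9,0],
  [0.6,-5.9,0],
  [0,0,0],
], twist=[0,0,0,0,0])

```text
t: 2.1
tool_pos: [0.4244, 0.2872, 0.2423]
orientation: [3.141, 0.007, -0.004]
force: [0.9, -0.9, 0.4]
opening: 0.0934
gripper_force: 0.0
```

```bash
python3 - <<'E'
from plant import robot
from h import *
s=robot.read_state(); print(s["tool_pos"],s["orientation"],s["q"])
c=robot.read_camera("wrist"); cv2.imwrite("pics/w1.png",c["frame"][:,:,::-1]); np.savez("pics/w1.npz",**c)
for ce,st in blobs(c["frame"],(22,120,90),(35,255,255),(0,0,640,400),30)[0]: print(ce,st,onz(c,ce,.13))
E
```

```text
[0.4244279  0.2871502  0.24230775] [ 3.14129446  0.0072221  -0.00368968] [ 4.94146603e-01 -1.05341100e-01  1.72833700e+00  8.56843705e-04
  1.52080333e+00  2.06030101e+00]
[319.5 180.9] [306 173  28  18 160] [0.443777   0.29049585 0.13      ]
[318.6 207.7] [300 190  36  38 901] [0.42388638 0.29112809 0.13      ]
```

View pics/w1.png

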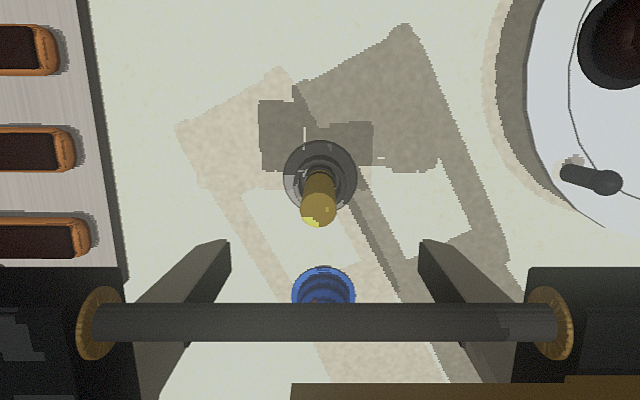

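The wrist view shows the light's top at about (319,209), midway between the fingers, with its dock ring behind it. It measures (0.424, 0.290). Lowering and gripping.

Emit:
apply_moves([
  [0,-0.3,4],
  [0,0,4],
  [0,0,4],
  [0,0,2.6],
  [0,0,0],
], twist=[0,0,0,0,0])

```text
t: 2.78
tool_pos: [0.4238, 0.2846, 0.0954]
orientation: [3.139, -0.003, -0.007]
force: [0.3, 0.3, 0.4]
opening: 0.0933
gripper_force: 0.0
```

Emit:
apply_moves([
  [0,0,0],
  [0,0,0],
  [0,0,0],
  [0,0,0],
  [0,0,0],
  [0,0,0],
], twist=[0,0,0,0,0,0], gripper=2, squeeze=35)

```text
t: 3.52
tool_pos: [0.4254, 0.2869, 0.0976]
orientation: [3.142, -0.0, -0.0]
force: [0.2, 0.3, -0.4]
opening: 0.0376
gripper_force: 0.5
```

Emit:
apply_moves([
  [0,0,0],
  [0,0,0],
  [0,0,0],
], twist=[0,0,0])

```text
t: 3.9
tool_pos: [0.4254, 0.2873, 0.0976]
orientation: [-3.141, 0.0, -0.0]
force: [0.7, 3.5, -2.0]
opening: 0.0273
gripper_force: 35.0
```

Emit:
apply_moves([
  [0,0,-3],
  [0,0,-4],
  [0,0,-3],
  [0,0,0],
], twist=[0,0,0,0])

```text
t: 4.4
tool_pos: [0.4271, 0.2875, 0.2004]
orientation: [-3.14, 0.0, -0.007]
force: [-0.6, 1.1, -1.1]
opening: 0.0279
gripper_force: 35.0
```

```bash
python3 - <<'E'
from plant import robot
from h import *
for i in range(3):
    T=robot.read_camera("top"); s=robot.read_state(); print(s["t"],s["tool_pos"].round(4) if hasattr(s["tool_pos"],"round") else s["tool_pos"],np.round(s["orientation"],3),s["opening"],s["gripper_force"])
S=robot.read_camera("scene"); np.savez("pics/top1.npz",**T); np.savez("pics/scene1.npz",**S)
t=np.hstack([cv2.resize(T["frame"][130:290,180:340],(400,400)),cv2.resize(S["frame"][90:230,345:485],(400,400))])
cv2.imwrite("pics/c2.png",t[:,:,::-1])
E
```

```text
4.45 [0.4261 0.2869 0.1983] [-3.141e+00  0.000e+00 -3.000e-03] 0.02730812982207179 34.97065186500549
4.5 [0.4253 0.2866 0.1968] [ 3.141e+00 -0.000e+00 -1.000e-03] 0.02744071511645623 34.970659017562866
4.55 [0.4248 0.2863 0.196 ] [ 3.14e+00 -0.00e+00 -3.00e-03] 0.027941064814323964 34.97050881385803
```

View pics/c2.png

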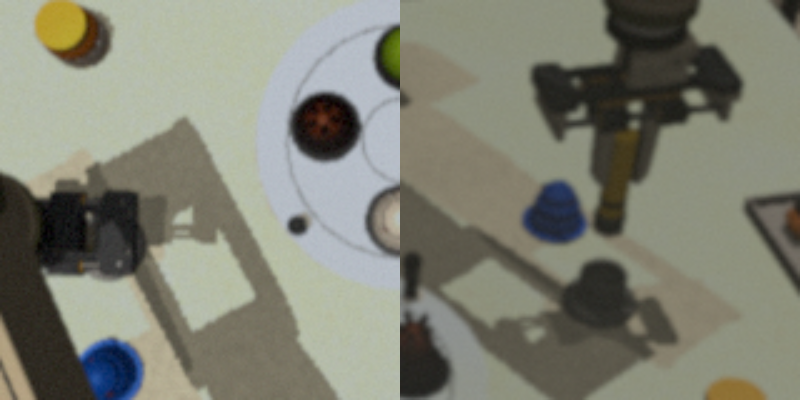

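The light is gripped upright and hangs free below the fingers: barrel at crop (617,160), head at (610,218). Moving it behind knob B, high enough to clear the ball.

Emit:
apply_moves([
  [-0.3,4,-3],
  [-0.4,5,0],
  [-0.4,5,0],
  [-0.4,5,0],
  [-0.3,4,0],
  [0,2,0],
  [0,0,0],
  [0,0,0],
], twist=[0,0,0,0,0,0,0,0])

```text
t: 5.6
tool_pos: [0.407, 0.0373, 0.2267]
orientation: [-3.141, 0.001, 0.003]
force: [0.5, -0.0, -0.7]
opening: 0.0278
gripper_force: 35.0
```

```bash
python3 - <<'E'
from plant import robot
from h import *
S1=dict(np.load("pics/scene1.npz")); print("exp lens px then",proj(S1,np.array([.425,.2865,.109])), "seen ~418.5,171")
S=robot.read_camera("scene"); s=robot.read_state(); p=np.array(s["tool_pos"]); print(s["t"],p,s["orientation"])
np.savez("pics/scene2.npz",**S)
L=p-[0,0,.0876]; uv=proj(S,L); print("lens exp",uv,"top exp",proj(S,L+[0,0,.12]))
x,y=uv.astype(int); t=S["frame"][y-60:y+40,x-60:x+60]; t=cv2.resize(t,None,fx=5,fy=5,interpolation=2); print("origin",x-60,y-60)
cv2.imwrite("pics/c3.png",t[:,:,::-1])
E
```

```text
exp lens px then [416.81087057 169.13045135] seen ~418.5,171
5.65 [0.40714052 0.03755926 0.22694621] [-3.14126875e+00 -5.53187744e-04  2.03267121e-03]
lens exp [333.74368782 167.94430269] top exp [334.65128924 133.56057333]
origin 273 107
```

View pics/c3.png

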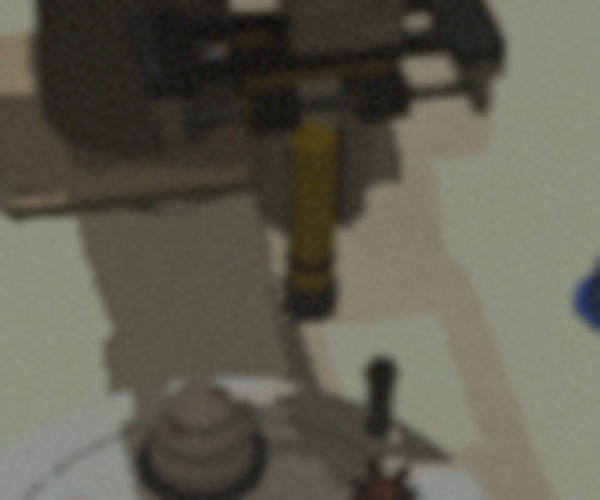

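Lens seen at about (335.4,169.6) against an expected (333.7,167.9), so the scene camera has a steady bias of about (+1.7,+2.0) px. I'll subtract it, then plan the push arc.

```bash
python3 - <<'E'
from h import *
S=dict(np.load("pics/scene0.npz"))
a=onz(S,(280.3,239),.116);b=onz(S,(347.1,180),.116);print(a,b,(a+b)/2)
C=np.array([.537,-.040]); p=np.array([.407,.037])
inc=[1.5,2,2,2,2,2.5,3.2,4,4.8,5.6,6.4,7.2,8,8.7,9.2,9.2]
A=np.radians(149-np.cumsum([0]+inc)); P=C+.150*np.c_[np.cos(A),np.sin(A)]
d=np.diff(P,axis=0)*100; print("start off",(P[0]-p)*100)
for i,r in enumerate(d): print([round(r[0],2),round(-r[1],2),0], round(np.degrees(A[i+1]),1),P[i+1].round(3))
E
```

```text
[ 0.62688213 -0.14857921  0.116     ] [0.4399779  0.06999815 0.116     ] [ 0.53343002 -0.03929053  0.116     ]
start off [0.14249049 0.02557112]
[np.float64(0.21), np.float64(-0.33), 0] 147.5 [0.41  0.041]
[np.float64(0.29), np.float64(-0.44), 0] 145.5 [0.413 0.045]
[np.float64(0.3), np.float64(-0.43), 0] 143.5 [0.416 0.049]
[np.float64(0.32), np.float64(-0.42), 0] 141.5 [0.42  0.053]
[np.float64(0.33), np.float64(-0.4), 0] 139.5 [0.423 0.057]
[np.float64(0.44), np.float64(-0.49), 0] 137.0 [0.427 0.062]
[np.float64(0.59), np.float64(-0.6), 0] 133.8 [0.433 0.068]
[np.float64(0.78), np.float64(-0.7), 0] 129.8 [0.441 0.075]
[np.float64(1.0), np.float64(-0.76), 0] 125.0 [0.451 0.083]
[np.float64(1.24), np.float64(-0.78), 0] 119.4 [0.463 0.091]
[np.float64(1.5), np.float64(-0.74), 0] 113.0 [0.478 0.098]
[np.float64(1.78), np.float64(-0.63), 0] 105.8 [0.496 0.104]
[np.float64(2.05), np.float64(-0.43), 0] 97.8 [0.517 0.109]
[np.float64(2.27), np.float64(-0.14), 0] 89.1 [0.539 0.11 ]
[np.float64(2.39), np.float64(0.23), 0] 79.9 [0.563 0.108]
[np.float64(2.33), np.float64(0.61), 0] 70.7 [0.587 0.102]
```

Emit:
apply_moves([
  [0,0,2.5],
  [0,0,2.4],
  [0.1,0,0],
  [0.21,-0.33,0],
  [0.29,-0.44,0],
  [0.3,-0.43,0],
  [0.32,-0.42,0],
  [0.33,-0.4,0],
], twist=[0,0,0,0,0,0,0,0])

```text
t: 6.65
tool_pos: [0.4232, 0.0573, 0.1788]
orientation: [3.141, -0.0, 0.0]
force: [-0.0, -0.5, -0.6]
opening: 0.0276
gripper_force: 35.0
```

Emit:
apply_moves([
  [0.44,-0.49,0],
  [0.59,-0.6,0],
  [0.78,-0.7,0],
  [1.0,-0.76,0],
  [1.24,-0.78,0],
  [1.5,-0.74,0],
  [1.78,-0.63,0],
  [2.05,-0.43,0],
], twist=[0,0,0,0,0,0,0,0])

```text
t: 7.65
tool_pos: [0.5177, 0.1092, 0.1784]
orientation: [-3.142, -0.0, 0.0]
force: [-0.4, 0.2, -1.1]
opening: 0.0278
gripper_force: 35.0
```

Emit:
apply_moves([
  [2.27,-0.14,0],
  [2.39,0.23,0],
  [2.33,0.61,0],
  [1.0,-1.0,-2],
  [0,-1.0,-3],
  [0,0,0],
], twist=[0,0,0,0,0,0])

```text
t: 8.4
tool_pos: [0.5987, 0.1225, 0.2312]
orientation: [-3.141, -0.001, -0.008]
force: [0.1, -0.5, -1.0]
opening: 0.0274
gripper_force: 35.0
```

```bash
cat >> h.py <<'E'
C=np.array([.5355,-.040]); BIAS={"top":(0,0),"scene":(1.7,2.0)}
def ang(c,name,col):
    lo,hi,z=dict(g=((30,120,40),(55,255,255),.095),r=((0,170,60),(8,255,255),.108))[col]
    hsv=cv2.cvtColor(c["frame"],cv2.COLOR_RGB2HSV); m=cv2.inRange(hsv,lo,hi)
    if col=="r": m|=cv2.inRange(hsv,(172,170,60),(180,255,255))
    k=np.zeros_like(m); ring=[proj(c,np.array([C[0]+.135*np.cos(t),C[1]+.135*np.sin(t),.1]))+BIAS[name] for t in np.arange(0,6.28,.2)]
    cv2.fillPoly(k,[np.int32(ring)],255); m&=k
    n,l,s,ce=cv2.connectedComponentsWithStats(m)
    if n<2: return None
    i=1+np.argmax(s[1:,4]); X=onz(c,ce[i]-np.array(BIAS[name]),z)[:2]-C
    return np.degrees(np.arctan2(X[1],X[0])).round(1), np.hypot(*X).round(3), int(s[i,4])
E
cat > look.py <<'E'
import sys
from plant import robot
from h import *
for i in range(int(sys.argv[1])):
    for n in("top","scene"):
        t=robot.read_state()["t"]; c=robot.read_camera(n); print(round(t,3),n,"g",ang(c,n,"g"),"r",ang(c,n,"r")); np.savez(f"pics/l_{n}_{t:.2f}.npz",**c)
s=robot.read_state(); print(s["t"],np.round(s["tool_pos"],4),np.round(s["orientation"],3))
E
python3 - <<'E'
from h import *
for n in("top","scene"):
    c=dict(np.load(f"pics/{n}0.npz")); print(n,ang(c,n,"g"),ang(c,n,"r"))
E
python3 look.py 2
```

```text
top (np.float64(-2.3), np.float64(0.089), 379) (np.float64(-96.5), np.float64(0.075), 332)
scene (np.float64(-1.6), np.float64(0.08), 166) (np.float64(-95.2), np.float64(0.077), 111)
8.4 top g (np.float64(-101.4), np.float64(0.088), 390) r (np.float64(166.2), np.float64(0.075), 251)
8.45 scene g (np.float64(-112.5), np.float64(0.092), 141) r (np.float64(165.2), np.float64(0.075), 113)
8.5 top g (np.float64(-108.8), np.float64(0.088), 398) r (np.float64(158.3), np.float64(0.074), 245)
8.55 scene g (np.float64(-119.9), np.float64(0.094), 129) r (np.float64(160.6), np.float64(0.074), 81)
8.6 [0.5959 0.1211 0.2267] [ 3.141 -0.    -0.004]
```

The plate is turning clockwise at about 74°/s, close to one turn in 4.9 s. I'll watch it for a while to fit the motion and the axis.

Emit:
apply_moves([
  [0,0,0],
  [0,0,0],
  [0,0,0],
  [0,0,0],
], twist=[0,0,0,0])

```text
t: 9.1
tool_pos: [0.5966, 0.1213, 0.2286]
orientation: [-3.142, 0.0, 0.0]
force: [0.1, -0.3, -1.6]
opening: 0.0278
gripper_force: 35.0
```

```bash
python3 look.py 1
```

```text
9.1 top g (np.float64(-153.0), np.float64(0.087), 334) r (np.float64(113.2), np.float64(0.077), 284)
9.15 scene g (np.float64(-160.4), np.float64(0.099), 144) r (np.float64(106.4), np.float64(0.081), 123)
9.2 [0.5967 0.1213 0.2287] [-3.142  0.    -0.   ]
```

Emit:
apply_moves([
  [0,0,0],
  [0,0,0],
  [0,0,0],
  [0,0,0],
  [0,0,0],
], twist=[0,0,0,0,0])

```text
t: 9.82
tool_pos: [0.5967, 0.1214, 0.2286]
orientation: [-3.142, 0.0, -0.0]
force: [0.8, 0.0, -0.4]
opening: 0.0278
gripper_force: 35.0
```

```bash
python3 look.py 1
```

```text
9.825 top g (np.float64(156.2), np.float64(0.082), 196) r (np.float64(62.1), np.float64(0.077), 307)
9.875 scene g (np.float64(158.1), np.float64(0.098), 67) r (np.float64(63.1), np.float64(0.087), 33)
9.925 [0.5966 0.1214 0.2286] [-3.142  0.     0.   ]
```

Emit:
apply_moves([
  [0,0,0],
  [0,0,0],
  [0,0,0],
  [0,0,0],
  [0,0,0],
], twist=[0,0,0,0,0])

```text
t: 10.55
tool_pos: [0.5967, 0.1214, 0.2286]
orientation: [-3.142, 0.0, 0.0]
force: [0.7, 0.7, 0.1]
opening: 0.0274
gripper_force: 35.0
```

```bash
python3 look.py 1
```

```text
10.55 top g (np.float64(101.3), np.float64(0.09), 370) r (np.float64(9.9), np.float64(0.075), 320)
10.6 scene g (np.float64(102.9), np.float64(0.094), 189) r (np.float64(4.9), np.float64(0.079), 147)
10.65 [0.5967 0.1214 0.2287] [-3.142  0.    -0.   ]
```

Emit:
apply_moves([
  [0,0,0],
  [0,0,0],
  [0,0,0],
  [0,0,0],
  [0,0,0],
], twist=[0,0,0,0,0])

```text
t: 11.28
tool_pos: [0.5967, 0.1214, 0.2287]
orientation: [3.142, -0.0, 0.0]
force: [-0.5, 0.3, -0.6]
opening: 0.0278
gripper_force: 35.0
```

```bash
python3 look.py 1; ls pics | grep l_top; cat > cards.py <<'E'
import glob
from h import *
fs=["pics/top0.npz"]+sorted(glob.glob("pics/l_top_*.npz"),key=lambda f:float(f[11:-4]))
H=[];G=[]
for f in fs:
    c=dict(np.load(f)); out=[]
    for col,L in(("g",G),("r",H)):
        a=ang(c,"top",col)
        if a and a[2]>200:
            t=np.radians(a[0]); 
            p,r=card(c,C+.085*np.array([np.cos(t),np.sin(t)])); X=onz(c,p,.072)[:2]; d=X-C
            out+=[col,X.round(4),round(r,1),np.hypot(*d).round(4),np.degrees(np.arctan2(d[1],d[0])).round(1)]
            if 13<r<14.3: L.append(X)
    print(f[5:-4],*out)
for L in(H,G):
    L=np.array(L); A=np.c_[2*L,np.ones(len(L))]; s=np.linalg.lstsq(A,(L**2).sum(1),rcond=None)[0]; print(len(L),s[:2],np.sqrt(s[2]+s[:2]@s[:2]))
E
python3 cards.py
```

```text
11.275 top g (np.float64(51.5), np.float64(0.088), 346) r (np.float64(-41.5), np.float64(0.075), 333)
11.325 scene g (np.float64(48.1), np.float64(0.072), 39) r (np.float64(-45.4), np.float64(0.078), 132)
11.375 [0.5967 0.1214 0.2286] [-3.142  0.     0.   ]
l_top_10.55.npz
l_top_11.28.npz
l_top_8.40.npz
l_top_8.50.npz
l_top_9.10.npz
l_top_9.82.npz
top0 g [ 0.6273 -0.0443] 13.5 0.0919 -2.7 r [ 0.5332 -0.1223] 13.6 0.0823 -91.6
l_top_8.40 g [ 0.5188 -0.1272] 13.4 0.0888 -100.8 r [ 0.4559 -0.022 ] 13.5 0.0816 167.2
l_top_8.50 g [ 0.5076 -0.1241] 13.6 0.0886 -108.4 r [ 0.459  -0.0109] 13.8 0.0818 159.1
l_top_9.10 g [ 0.4574 -0.0801] 13.5 0.0878 -152.8 r [0.5008 0.0351] 13.9 0.0827 114.8
l_top_9.82 r [0.5855 0.0408] 18.0 0.0951 58.2
l_top_10.55 g [0.5182 0.0601] 18.1 0.1016 99.8 r [ 0.6187 -0.0216] 13.4 0.0852 12.5
l_top_11.28 g [0.6012 0.0336] 16.9 0.0986 48.3 r [ 0.6015 -0.0923] 13.4 0.0842 -38.4
6 [ 0.5373221  -0.03937848] 0.08316841783736968
4 [ 0.53753548 -0.03933533] 0.08989137560001445
```

```bash
sed -i 's/^C=np.array.*; BIAS/C=np.array([.537,-.0395]); BIAS/' h.py
cat > track.py <<'E'
"fit disc angle from all saved top frames; print rows. args: t0 x y z nrows lead_s"
import sys,glob
from h import *
from scipy.optimize import least_squares
t0,x,y,z=map(float,sys.argv[1:5]); n=int(sys.argv[5]); mode=sys.argv[6]; lead=float(sys.argv[7])
ref=dict(np.load("pics/top0.npz")); D=[]
for f in sorted(glob.glob("pics/l_top_*.npz"),key=lambda f:float(f[11:-4])):
    c=dict(np.load(f)); t=float(f[11:-4]); t={9.82:9.825,11.28:11.275}.get(t,t)
    for col in "gr":
        a=ang(c,"top",col); a0=ang(ref,"top",col)
        if a and a[2]>240 and .07<a[1]<.1: D.append((t,a[0]-a0[0],col))
T=np.array([d[0] for d in D]);A=np.radians([d[1] for d in D])
def th(p,t): s=t-8.4; return p[0]-p[1]*s+p[2]*s*s/2*np.exp(-.024*s/3)
def res(p):
    r=th(p,T)-A; r=(r+np.pi)%(2*np.pi)-np.pi; return np.r_[r/.03,(p[2]-.043)/.012]
p=least_squares(res,[np.radians(-98),1.29,.043]).x
r=res(p)[:-1]*.03
print("p",p.round(4),"res deg",[(D[i][0],D[i][2],np.degrees(r[i]).round(1)) for i in range(len(r))][-8:])
pos=lambda t:C+.0835*np.array([np.cos(th(p,t)+HA),np.sin(th(p,t)+HA)])
HA=np.radians(-91.2)
print("period now",2*np.pi*.125/abs(th(p,t0+.125)-th(p,t0)),"err now mm",((np.array([x,y])-pos(t0))*1000).round(1))
Z=.2287
if mode=="app":
    m=n-1; end=pos(t0+m/8+lead); P=[np.array([x,y])+(end-[x,y])*min(k/m,1) for k in range(n)]+[pos(t0+n/8+lead)]
    zz=[z]+[Z+.015]*(n-2)+[Z+.007,Z]
else:
    P=[np.array([x,y])]+[pos(t0+k/8+lead) for k in range(1,n+1)]; zz=[z]+[Z]*n
q=np.round(np.array([[a[0],-a[1],-b] for a,b in zip(P,zz)])*100,2); d=np.diff(q,axis=0)
print(d.round(2).tolist()); print("end",(q[-1]*[1,-1,-1]/100).tolist(),t0+n/8, "heart angle",np.degrees(th(p,t0+n/8)+HA)%360)
E
python3 track.py 11.375 .5967 .1214 .2287 8 app 0
```

```text
p [-1.6981  1.3087  0.0362] res deg [(8.5, 'r', np.float64(-1.5)), (9.1, 'g', np.float64(1.2)), (9.1, 'r', np.float64(-1.3)), (9.825, 'r', np.float64(-2.6)), (10.55, 'g', np.float64(1.3)), (10.55, 'r', np.float64(-1.2)), (11.275, 'g', np.float64(0.8)), (11.275, 'r', np.float64(0.4))]
period now 5.223978782754918 err now mm [ -1.7 217.4]
[[-1.11, 3.46, -1.5], [-1.1, 3.47, 0.0], [-1.11, 3.46, 0.0], [-1.11, 3.47, 0.0], [-1.1, 3.46, 0.0], [-1.11, 3.46, 0.0], [-1.11, 3.47, 0.8], [-1.17, -0.35, 0.7]]
end [0.5075, -0.1176, 0.22870000000000001] 12.375 heart angle 249.30633479752862
```

Emit:
apply_moves([
  [-1.11,3.46,-1.5],
  [-1.1,3.47,0],
  [-1.11,3.46,0],
  [-1.11,3.47,0],
  [-1.1,3.46,0],
  [-1.11,3.46,0],
  [-1.11,3.47,0.8],
  [-1.17,-0.35,0.7],
], twist=[0,0,0,0,0,0,0,0])

```text
t: 12.38
tool_pos: [0.5069, -0.12, 0.2285]
orientation: [3.141, -0.005, 0.0]
force: [-0.3, 0.4, -0.7]
opening: 0.0276
gripper_force: 35.0
```

```bash
python3 track.py 12.375 .5075 -.1176 .2287 8 trk 0.025
```

```text
p [-1.6981  1.3087  0.0362] res deg [(8.5, 'r', np.float64(-1.5)), (9.1, 'g', np.float64(1.2)), (9.1, 'r', np.float64(-1.3)), (9.825, 'r', np.float64(-2.6)), (10.55, 'g', np.float64(1.3)), (10.55, 'r', np.float64(-1.2)), (11.275, 'g', np.float64(0.8)), (11.275, 'r', np.float64(0.4))]
period now 5.372290432540706 err now mm [0. 0.]
[[-1.32, -0.63, 0.0], [-0.99, -0.7, 0.0], [-0.89, -0.83, 0.0], [-0.75, -0.94, 0.0], [-0.6, -1.04, 0.0], [-0.45, -1.11, 0.0], [-0.28, -1.16, 0.0], [-0.12, -1.18, 0.0]]
end [0.4535, -0.0417, 0.22870000000000001] 13.375 heart angle 183.11153019501012
```

Emit:
apply_moves([
  [-1.32,-0.63,0],
  [-0.99,-0.7,0],
  [-0.89,-0.83,0],
  [-0.75,-0.94,0],
  [-0.6,-1.04,0],
  [-0.45,-1.11,0],
  [-0.28,-1.16,0],
  [-0.12,-1.18,0],
], twist=[0,0,0,0,0,0,0,0])

```text
t: 13.38
tool_pos: [0.4534, -0.0408, 0.2287]
orientation: [-3.142, 0.0, -0.0]
force: [0.7, 0.1, -0.1]
opening: 0.0276
gripper_force: 35.0
```

```bash
cat > look1.py <<'E'
import sys
from plant import robot
from h import *
n=sys.argv[1]; t=robot.read_state()["t"]; c=robot.read_camera(n); np.savez(f"pics/l_{n}_{t:.3f}.npz",**c); print(t,"g",ang(c,n,"g"),"r",ang(c,n,"r"),np.round(robot.read_state()["tool_pos"],4))
E
python3 look1.py top; python3 track.py 13.425 .4535 -.0417 .2287 8 trk 0.025
```

```text
13.375 g None r (np.float64(-4.9), np.float64(0.095), 4) [ 0.4533 -0.0397  0.2287]
p [-1.6981  1.3087  0.0362] res deg [(8.5, 'r', np.float64(-1.5)), (9.1, 'g', np.float64(1.2)), (9.1, 'r', np.float64(-1.3)), (9.825, 'r', np.float64(-2.6)), (10.55, 'g', np.float64(1.3)), (10.55, 'r', np.float64(-1.2)), (11.275, 'g', np.float64(0.8)), (11.275, 'r', np.float64(0.4))]
period now 5.533088916954106 err now mm [-0.  -2.4]
[[0.12, -1.66, 0.0], [0.29, -1.14, 0.0], [0.44, -1.09, 0.0], [0.59, -1.01, 0.0], [0.72, -0.92, 0.0], [0.84, -0.81, 0.0], [0.93, -0.68, 0.0], [1.02, -0.54, 0.0]]
end [0.503, 0.0368, 0.22870000000000001] 14.425 heart angle 115.58182851921879
```

Emit:
apply_moves([
  [0.12,-1.66,0],
  [0.29,-1.14,0],
  [0.44,-1.09,0],
  [0.59,-1.01,0],
  [0.72,-0.92,0],
  [0.84,-0.81,0],
  [0.93,-0.68,0],
  [1.02,-0.54,0],
], twist=[0,0,0,0,0,0,0,0])

```text
t: 14.42
tool_pos: [0.5036, 0.0372, 0.2285]
orientation: [3.142, -0.0, -0.0]
force: [0.4, -0.5, -0.7]
opening: 0.0277
gripper_force: 35.0
```

```bash
python3 look1.py scene; python3 - <<'E'
from h import *
import glob
f=[g for g in glob.glob("pics/l_scene_14.4*.npz")][0]; c=dict(np.load(f))
uv=proj(c,np.array([.503,.0368,.141]))+[1.7,2]; x,y=uv.astype(int); print(uv,x-60,y-60); t=cv2.resize(c["frame"][y-60:y+50,x-60:x+70],None,fx=5,fy=5,interpolation=2); cv2.imwrite("pics/c4.png",t[:,:,::-1])
E
```

```text
14.425 g (np.float64(-159.3), np.float64(0.102), 121) r (np.float64(118.1), np.float64(0.062), 5) [0.5045 0.0376 0.2286]
[342.78803107 191.56642966] 282 131
```

View pics/c4.png

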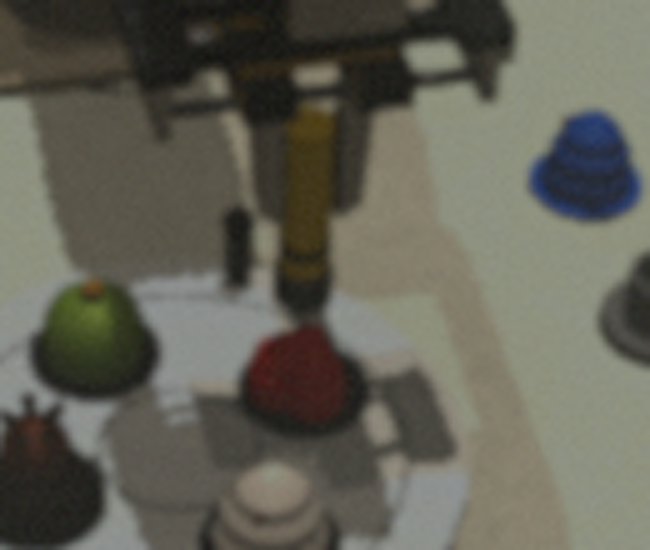

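The view at 14.4 s shows the lens at crop (303,308), right over the red heart, whose card is centred at crop (303,397). No contact anywhere. Continuing, with that as a new angle measurement.

```bash
python3 - <<'E'
from h import *
c=dict(np.load("pics/l_scene_14.425.npz")); X=onz(c,(342.6-1.7,210.4-2),.073)[:2]; d=X-C; print(X,np.hypot(*d),np.degrees(np.arctan2(d[1],d[0])), "model 115.6 at 14.425")
E
python3 track.py 14.475 .503 .0368 .2287 8 trk 0.025
```

```text
[0.50731761 0.03742885] 0.08245660666695098 111.0987138619715 model 115.6 at 14.425
p [-1.6981  1.3087  0.0362] res deg [(8.5, 'r', np.float64(-1.5)), (9.1, 'g', np.float64(1.2)), (9.1, 'r', np.float64(-1.3)), (9.825, 'r', np.float64(-2.6)), (10.55, 'g', np.float64(1.3)), (10.55, 'r', np.float64(-1.2)), (11.275, 'g', np.float64(0.8)), (11.275, 'r', np.float64(0.4))]
period now 5.699245553385241 err now mm [-2.2 -0.9]
[[1.53, -0.51, 0.0], [1.13, -0.18, 0.0], [1.14, -0.02, 0.0], [1.13, 0.13, 0.0], [1.1, 0.28, 0.0], [1.04, 0.43, 0.0], [0.98, 0.56, 0.0], [0.88, 0.69, 0.0]]
end [0.5922999999999999, 0.023, 0.22870000000000001] 15.475 heart angle 50.0232604645214
```

```bash
python3 track.py 14.475 .503 .0368 .2287 8 trk 0.06 | tail -2
```

```text
[[1.84, -0.57, 0.0], [1.14, -0.14, 0.0], [1.14, 0.02, 0.0], [1.12, 0.18, 0.0], [1.09, 0.32, 0.0], [1.02, 0.47, 0.0], [0.96, 0.59, 0.0], [0.86, 0.72, 0.0]]
end [0.5947, 0.0209, 0.22870000000000001] 15.475 heart angle 50.0232604645214
```

Emit:
apply_moves([
  [1.84,-0.57,0],
  [1.14,-0.14,0],
  [1.14,0.02,0],
  [1.12,0.18,0],
  [1.09,0.32,0],
  [1.02,0.47,0],
  [0.96,0.59,0],
  [0.86,0.72,0],
], twist=[0,0,0,0,0,0,0,0])

```text
t: 15.48
tool_pos: [0.5952, 0.0203, 0.2286]
orientation: [3.142, -0.0, -0.0]
force: [0.0, -0.3, -0.5]
opening: 0.0278
gripper_force: 35.0
```

```bash
python3 look1.py scene; python3 - <<'E'
from h import *
import glob
c=dict(np.load(glob.glob("pics/l_scene_15.47*.npz")[0])); b=np.array([1.7,2])
uv=proj(c,np.array([.5947,.0209,.141]))+b; x,y=uv.astype(int); print(uv,x-60,y-60)
t=cv2.resize(c["frame"][y-60:y+50,x-60:x+70],None,fx=5,fy=5,interpolation=2); cv2.imwrite("pics/c5.png",t[:,:,::-1])
hsv=cv2.cvtColor(c["frame"],cv2.COLOR_RGB2HSV); m=cv2.inRange(hsv,(0,120,30),(8,255,255))|cv2.inRange(hsv,(172,120,30),(180,255,255)); k=np.zeros_like(m); k[y-15:y+35,x-25:x+25]=1; m*=k
n,l,s,ce=cv2.connectedComponentsWithStats(m); i=1+np.argmax(s[1:,4]); X=onz(c,ce[i]-b,.096)[:2]; d=X-C; print(ce[i],s[i],X,np.hypot(*d),np.degrees(np.arctan2(d[1],d[0])))
E
```

```text
15.475 g (np.float64(143.8), np.float64(0.087), 73) r (np.float64(50.0), np.float64(0.06), 19) [0.5959 0.0194 0.2286]
[344.85922374 215.79513679] 284 155
[341.5198556  227.28880866] [333 217  20  22 277] [0.59159442 0.01412348] 0.07652468839397178 44.48594960552257
```

View pics/c5.png

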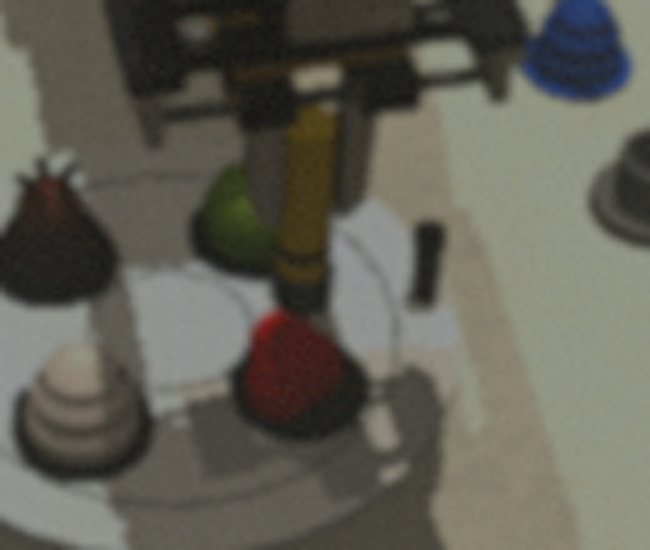

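At 15.5 s the lens, at crop (302,305), is still above the heart; its card is centred near crop (300,395). Folding both views into the fit.

```bash
cat > sc.py <<'E'
"heart centre in a scene frame: column middle and bottom edge of the red+dark blob -> card centre; red blob too"
from h import *
def heart(c,xy):
    b=np.array([1.7,2.]); x,y=(proj(c,np.array([*xy,.085]))+b).astype(int); f=c["frame"]; hsv=cv2.cvtColor(f,cv2.COLOR_RGB2HSV)
    m=cv2.inRange(hsv,(0,120,30),(8,255,255))|cv2.inRange(hsv,(172,120,30),(180,255,255)); k=np.zeros_like(m); k[y-20:y+25,x-25:x+25]=1; m*=k
    n,l,s,ce=cv2.connectedComponentsWithStats(m); i=1+np.argmax(s[1:,4])
    L=s[i]; cx=L[0]+L[2]/2-.5; out=[]
    X=onz(c,ce[i]-b,.096)[:2]; d=X-C; return X.round(4),np.hypot(*d).round(4),np.degrees(np.arctan2(d[1],d[0])).round(1),int(L[4])
E
python3 - <<'E'
from sc import *
import glob
for u,f in(((340.9,208.4),"14.425"),((342.3,232.2),"15.475")):
    c=dict(np.load(f"pics/l_scene_{f}.npz")); X=onz(c,u,.073)[:2]; d=X-C; print(f,"card",X,np.hypot(*d),np.degrees(np.arctan2(d[1],d[0])),"red",heart(c,X))
for f,a in(("10.60",9.6),("11.32",-42),("9.88",61),("9.15",111.5),("8.55",156.5)):
    c=dict(np.load(glob.glob(f"pics/l_scene_{f}*.npz")[0])); print(f,a,heart(c,C+.083*np.array([np.cos(np.radians(a)),np.sin(np.radians(a))])))
E
python3 track.py 15.525 .5947 .0209 .2287 8 trk 0.06
```

```text
14.425 card [0.50731761 0.03742885] 0.0824566066669508 111.09871386197156 red (array([0.5093, 0.0323]), np.float64(0.077), np.float64(111.1), 229)
15.475 card [0.59665878 0.02046642] 0.08458807103039766 45.14734680833318 red (array([0.5916, 0.0141]), np.float64(0.0765), np.float64(44.5), 277)
10.60 9.6 (array([ 0.6114, -0.0323]), np.float64(0.0747), np.float64(5.5), 263)
11.32 -42 (array([ 0.5865, -0.0942]), np.float64(0.0737), np.float64(-47.9), 249)
9.88 61 (array([0.5758, 0.026 ]), np.float64(0.0761), np.float64(59.3), 250)
9.15 111.5 (array([0.5067, 0.0336]), np.float64(0.0791), np.float64(112.5), 264)
8.55 156.5 (array([ 0.4634, -0.0062]), np.float64(0.0807), np.float64(155.7), 241)
p [-1.6981  1.3087  0.0362] res deg [(8.5, 'r', np.float64(-1.5)), (9.1, 'g', np.float64(1.2)), (9.1, 'r', np.float64(-1.3)), (9.825, 'r', np.float64(-2.6)), (10.55, 'g', np.float64(1.3)), (10.55, 'r', np.float64(-1.2)), (11.275, 'g', np.float64(0.8)), (11.275, 'r', np.float64(0.4))]
period now 5.870928531440019 err now mm [ 0.7 -0.6]
[[1.02, 1.18, 0.0], [0.58, 0.94, 0.0], [0.46, 1.01, 0.0], [0.31, 1.06, 0.0], [0.17, 1.08, 0.0], [0.03, 1.1, 0.0], [-0.11, 1.08, 0.0], [-0.25, 1.06, 0.0]]
end [0.6168, -0.0642, 0.22870000000000001] 16.525 heart angle 346.38399499852324
```

```bash
cat > extra.txt <<'E'
14.425 112.5
15.475 46.5
E
sed -i 's/^T=np.array/for l in open("extra.txt"):\n    a,b=map(float,l.split()); D+=[(a,b+91.2,"s")]*3\nT=np.array/' track.py
python3 track.py 15.525 .5947 .0209 .2287 8 trk 0.025
```

```text
p [-1.6972  1.3065  0.0327] res deg [(11.275, 'g', np.float64(0.4)), (11.275, 'r', np.float64(0.0)), (14.425, 's', np.float64(0.4)), (14.425, 's', np.float64(0.4)), (14.425, 's', np.float64(0.4)), (15.475, 's', np.float64(-0.3)), (15.475, 's', np.float64(-0.3)), (15.475, 's', np.float64(-0.3))]
period now 5.759122485025625 err now mm [-3.3  3.3]
[[1.17, 1.4, 0.0], [0.57, 0.99, 0.0], [0.42, 1.04, 0.0], [0.28, 1.09, 0.0], [0.13, 1.12, 0.0], [-0.02, 1.12, 0.0], [-0.17, 1.1, 0.0], [-0.32, 1.07, 0.0]]
end [0.6153, -0.0684, 0.22870000000000001] 16.525 heart angle 341.28496409334923
```

Emit:
apply_moves([
  [1.17,1.4,0],
  [0.57,0.99,0],
  [0.42,1.04,0],
  [0.28,1.09,0],
  [0.13,1.12,0],
  [-0.02,1.12,0],
  [-0.17,1.1,0],
  [-0.32,1.07,0],
], twist=[0,0,0,0,0,0,0,0])

```text
t: 16.52
tool_pos: [0.615, -0.0692, 0.2286]
orientation: [-3.142, 0.0, 0.0]
force: [0.2, -0.4, -0.9]
opening: 0.0275
gripper_force: 35.0
```

```bash
python3 look1.py top; python3 track.py 16.575 .6153 -.0684 .2287 8 trk 0.025
```

```text
16.525 g (np.float64(73.7), np.float64(0.11), 81) r (np.float64(-22.5), np.float64(0.067), 207) [ 0.6147 -0.0704  0.2287]
p [-1.6972  1.3065  0.0327] res deg [(11.275, 'g', np.float64(0.4)), (11.275, 'r', np.float64(0.0)), (14.425, 's', np.float64(0.4)), (14.425, 's', np.float64(0.4)), (14.425, 's', np.float64(0.4)), (15.475, 's', np.float64(-0.3)), (15.475, 's', np.float64(-0.3)), (15.475, 's', np.float64(-0.3))]
period now 5.912842772445397 err now mm [0.8 2.1]
[[-0.66, 1.4, 0.0], [-0.63, 0.91, 0.0], [-0.74, 0.81, 0.0], [-0.84, 0.71, 0.0], [-0.92, 0.59, 0.0], [-0.99, 0.46, 0.0], [-1.03, 0.33, 0.0], [-1.07, 0.2, 0.0]]
end [0.5465, -0.1225, 0.22870000000000001] 17.575 heart angle 278.0123099817947
```

Emit:
apply_moves([
  [-0.66,1.4,0],
  [-0.63,0.91,0],
  [-0.74,0.81,0],
  [-0.84,0.71,0],
  [-0.92,0.59,0],
  [-0.99,0.46,0],
  [-1.03,0.33,0],
  [-1.07,0.2,0],
], twist=[0,0,0,0,0,0,0,0])

```text
t: 17.58
tool_pos: [0.5457, -0.1226, 0.2287]
orientation: [-3.142, 0.0, -0.0]
force: [-0.5, 0.3, -1.0]
opening: 0.0278
gripper_force: 35.0
```

```bash
python3 look1.py top; python3 track.py 17.625 .5465 -.1225 .2287 8 trk 0.025
```

```text
17.575 g (np.float64(13.6), np.float64(0.09), 312) r (np.float64(-96.9), np.float64(0.079), 98) [ 0.5448 -0.1228  0.2287]
p [-1.6872  1.3244  0.0386] res deg [(11.275, 'r', np.float64(-1.0)), (17.575, 'g', np.float64(-2.5)), (14.425, 's', np.float64(0.7)), (14.425, 's', np.float64(0.7)), (14.425, 's', np.float64(0.7)), (15.475, 's', np.float64(1.1)), (15.475, 's', np.float64(1.1)), (15.475, 's', np.float64(1.1))]
period now 6.259752740908738 err now mm [-4.4 -0.7]
[[-0.81, 0.05, 0.0], [-1.04, -0.05, 0.0], [-1.03, -0.18, 0.0], [-0.99, -0.3, 0.0], [-0.94, -0.41, 0.0], [-0.88, -0.53, 0.0], [-0.8, -0.63, 0.0], [-0.72, -0.72, 0.0]]
end [0.4744, -0.09480000000000001, 0.22870000000000001] 18.625 heart angle 222.82617740755506
```

```bash
python3 look1.py scene; python3 - <<'E'
from sc import *
import glob
c=dict(np.load(glob.glob("pics/l_scene_17.62*.npz")[0])); b=[1.7,2]
print(heart(c,(.5457,-.1226)))
uv=proj(c,np.array([.5448,-.1228,.141]))+b; x,y=uv.astype(int); print(uv,x-50,y-50)
a=cv2.resize(c["frame"][y-50:y+50,x-50:x+30],(400,500),interpolation=2)
T=dict(np.load("pics/l_top_17.575.npz")); q=cv2.resize(T["frame"][130:250,300:396],(400,500),interpolation=2)
cv2.imwrite("pics/c6.png",np.hstack([a,q])[:,:,::-1])
E
```

```text
17.625 g (np.float64(9.0), np.float64(0.081), 191) r (np.float64(-97.3), np.float64(0.076), 2) [ 0.5455 -0.1227  0.2287]
(array([ 0.5436, -0.1165]), np.float64(0.0773), np.float64(-85.1), 250)
[286.96066776 210.13681604] 236 160
```

View pics/c6.png

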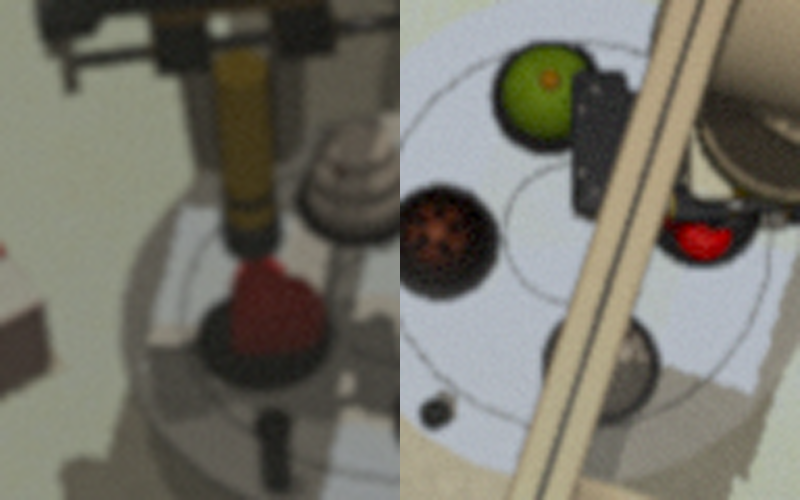

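The left crop (scene, 17.6 s) shows the lens at (253,240) above the heart, card near (265,345). The right crop (top) shows the gripper hiding part of the green cake, whose card is near (552,97); the choc card is near (440,240).

```bash
rm pics/l_top_17.575.npz.bak 2>/dev/null; python3 - <<'E'
from sc import *
T=dict(np.load("pics/l_top_17.575.npz"));T0=dict(np.load("pics/top0.npz"))
def pa(c,u,z,b=(0,0)):
    X=onz(c,np.array(u)-b,z)[:2]; d=X-C; return X.round(4),np.hypot(*d).round(4),np.degrees(np.arctan2(d[1],d[0])).round(1)
for n,u,z,u0 in(("green",(336.5,153.3),.072,(343.2,152.1)),("choc",(309.6,187.6),.072,(309.6,179.9)),("knobB",(308.9,229.1),.114,(298.9,220))):
    print(n,pa(T,u,z),pa(T0,u0,z))
c=dict(np.load("pics/l_scene_17.625.npz")); print("heart card",pa(c,(289,229),.073,(1.7,2)),"lens",pa(c,(236+253/5,160+49.5),.141,(1.7,2)))
E
```

```text
green (array([ 0.624 , -0.0263]), np.float64(0.088), np.float64(8.6)) (array([ 0.6274, -0.0443]), np.float64(0.0905), np.float64(-3.0))
choc (array([0.5307, 0.045 ]), np.float64(0.0848), np.float64(94.3)) (array([0.5514, 0.0452]), np.float64(0.086), np.float64(80.3))
knobB (array([0.4194, 0.0435]), np.float64(0.1439), np.float64(144.8)) (array([0.4422, 0.0691]), np.float64(0.1442), np.float64(131.1))
heart card (array([ 0.5489, -0.1213]), np.float64(0.0827), np.float64(-81.7)) lens (array([ 0.5423, -0.1234]), np.float64(0.0841), np.float64(-86.4))
```

```bash
sed -i 's/a\[2\]>240/a[2]>(240 if t<12 else 340)/' track.py; echo "17.575 282.2
17.625 278.7" >> extra.txt
sed -i 's/\[-8:\]/[-12::3]/' track.py; python3 track.py 17.675 .5465 -.1225 .2287 8 trk 0.0
```

```text
p [-1.6892  1.3208  0.0374] res deg [(14.425, 's', np.float64(0.7)), (15.475, 's', np.float64(0.8)), (17.575, 's', np.float64(-0.6)), (17.625, 's', np.float64(-0.0))]
period now 6.229867191171512 err now mm [1.1 0.1]
[[-1.16, 0.05, 0.0], [-1.05, -0.1, 0.0], [-1.02, -0.22, 0.0], [-0.98, -0.34, 0.0], [-0.93, -0.47, 0.0], [-0.86, -0.57, 0.0], [-0.78, -0.67, 0.0], [-0.69, -0.76, 0.0]]
end [0.4718, -0.0917, 0.22870000000000001] 18.675 heart angle 218.71577364779262
```

Emit:
apply_moves([
  [-1.16,0.05,0],
  [-1.05,-0.1,0],
  [-1.02,-0.22,0],
  [-0.98,-0.34,0],
  [-0.93,-0.47,0],
  [-0.86,-0.57,0],
  [-0.78,-0.67,0],
  [-0.69,-0.76,0],
], twist=[0,0,0,0,0,0,0,0])

```text
t: 18.68
tool_pos: [0.4713, -0.0912, 0.2287]
orientation: [-3.142, 0.0, -0.0]
force: [-0.0, 0.2, -0.3]
opening: 0.0277
gripper_force: 35.0
```

```bash
python3 track.py 18.675 .4718 -.0917 .2287 8 trk 0.025
```

```text
p [-1.6892  1.3208  0.0374] res deg [(14.425, 's', np.float64(0.7)), (15.475, 's', np.float64(0.8)), (17.575, 's', np.float64(-0.6)), (17.625, 's', np.float64(-0.0))]
period now 6.416017596833088 err now mm [-0.  0.]
[[-0.69, -1.01, 0.0], [-0.46, -0.9, 0.0], [-0.34, -0.96, 0.0], [-0.23, -0.98, 0.0], [-0.1, -1.0, 0.0], [0.01, -1.0, 0.0], [0.14, -0.99, 0.0], [0.25, -0.97, 0.0]]
end [0.4576, -0.013600000000000001, 0.22870000000000001] 19.675 heart angle 163.32420110501516
```

Emit:
apply_moves([
  [-0.69,-1.01,0],
  [-0.46,-0.9,0],
  [-0.34,-0.96,0],
  [-0.23,-0.98,0],
  [-0.1,-1.0,0],
  [0.01,-1.0,0],
  [0.14,-0.99,0],
  [0.25,-0.97,0],
], twist=[0,0,0,0,0,0,0,0])

```text
t: 19.68
tool_pos: [0.4577, -0.0129, 0.2286]
orientation: [3.142, -0.0, 0.0]
force: [0.0, -0.4, -0.2]
opening: 0.0274
gripper_force: 35.0
```

```bash
python3 look1.py scene;  python3 - <<'E'
from sc import *
import glob
c=dict(np.load(glob.glob("pics/l_scene_19.67*.npz")[0])); print("now",heart(c,(.457,-.0145)))
c=dict(np.load("pics/l_scene_8.45.npz")); print("8.45",heart(c,(.457,-.0155)))
c=dict(np.load("pics/l_scene_8.55.npz")); print("8.55",heart(c,(.460,-.009)))
E
python3 track.py 19.725 .4576 -.0136 .2287 8 trk 0.0
```

```text
19.675 g (np.float64(-112.2), np.float64(0.099), 103) r (np.float64(176.6), np.float64(0.058), 1) [ 0.4579 -0.012   0.2286]
now (array([ 0.4628, -0.0129]), np.float64(0.0788), np.float64(160.3), 224)
8.45 (array([ 0.4594, -0.0153]), np.float64(0.0813), np.float64(162.7), 245)
8.55 (array([ 0.4634, -0.0062]), np.float64(0.0807), np.float64(155.7), 241)
p [-1.6892  1.3208  0.0374] res deg [(14.425, 's', np.float64(0.7)), (15.475, 's', np.float64(0.8)), (17.575, 's', np.float64(-0.6)), (17.625, 's', np.float64(-0.0))]
period now 6.618133478309968 err now mm [-0.6 -1.8]
[[0.45, -1.1, 0.0], [0.49, -0.85, 0.0], [0.58, -0.8, 0.0], [0.67, -0.71, 0.0], [0.74, -0.63, 0.0], [0.81, -0.54, 0.0], [0.87, -0.44, 0.0], [0.9, -0.33, 0.0]]
end [0.5127, 0.0404, 0.22870000000000001] 20.725 heart angle 106.8996307803418
```

```bash
echo "19.675 164.3" >> extra.txt; python3 track.py 19.725 .4576 -.0136 .2287 8 trk 0.0
```

```text
p [-1.6873  1.3235  0.0381] res deg [(15.475, 's', np.float64(0.8)), (17.575, 's', np.float64(-0.4)), (17.625, 's', np.float64(0.2)), (19.675, 's', np.float64(-0.3))]
period now 6.647217140948709 err now mm [-0.3 -0.9]
[[0.4, -1.0, 0.0], [0.48, -0.86, 0.0], [0.57, -0.8, 0.0], [0.65, -0.72, 0.0], [0.73, -0.64, 0.0], [0.8, -0.54, 0.0], [0.86, -0.45, 0.0], [0.89, -0.35, 0.0]]
end [0.5114, 0.04, 0.22870000000000001] 20.725 heart angle 107.84499863355722
```

Emit:
apply_moves([
  [0.4,-1.0,0],
  [0.48,-0.86,0],
  [0.57,-0.8,0],
  [0.65,-0.72,0],
  [0.73,-0.64,0],
  [0.8,-0.54,0],
  [0.86,-0.45,0],
  [0.89,-0.35,0],
], twist=[0,0,0,0,0,0,0,0])

```text
t: 20.72
tool_pos: [0.512, 0.0402, 0.2286]
orientation: [3.142, -0.0, -0.0]
force: [-0.2, 0.9, -0.8]
opening: 0.028
gripper_force: 35.0
```

```bash
python3 track.py 20.725 .5114 .0400 .2287 8 trk 0.025
```

```text
p [-1.6873  1.3235  0.0381] res deg [(15.475, 's', np.float64(0.8)), (17.575, 's', np.float64(-0.4)), (17.625, 's', np.float64(0.2)), (19.675, 's', np.float64(-0.3))]
period now 6.851812447118635 err now mm [-0.  0.]
[[1.11, -0.27, 0.0], [0.95, -0.12, 0.0], [0.95, 0.0, 0.0], [0.94, 0.11, 0.0], [0.92, 0.2, 0.0], [0.88, 0.31, 0.0], [0.84, 0.41, 0.0], [0.79, 0.49, 0.0]]
end [0.5852, 0.0287, 0.22870000000000001] 21.725 heart angle 55.99640420672267
```

Emit:
apply_moves([
  [1.11,-0.27,0],
  [0.95,-0.12,0],
  [0.95,0,0],
  [0.94,0.11,0],
  [0.92,0.2,0],
  [0.88,0.31,0],
  [0.84,0.41,0],
  [0.79,0.49,0],
], twist=[0,0,0,0,0,0,0,0])

```text
t: 21.72
tool_pos: [0.5857, 0.0283, 0.2286]
orientation: [3.142, -0.0, -0.0]
force: [-0.6, -0.4, -0.6]
opening: 0.028
gripper_force: 35.0
```

```bash
python3 look1.py scene;  python3 - <<'E'
from sc import *
import glob
c=dict(np.load(glob.glob("pics/l_scene_21.72*.npz")[0])); print("now",heart(c,(.584,.03)))
E
python3 track.py 21.775 .5852 .0287 .2287 8 trk 0.0
```

```text
21.725 g (np.float64(147.0), np.float64(0.093), 146) r (np.float64(58.0), np.float64(0.061), 19) [0.5863 0.0277 0.2286]
now (array([0.5827, 0.0214]), np.float64(0.0762), np.float64(53.1), 269)
p [-1.6873  1.3235  0.0381] res deg [(15.475, 's', np.float64(0.8)), (17.575, 's', np.float64(-0.4)), (17.625, 's', np.float64(0.2)), (19.675, 's', np.float64(-0.3))]
period now 7.074230915259196 err now mm [-1.5  1.1]
[[0.87, 0.7, 0.0], [0.64, 0.67, 0.0], [0.56, 0.73, 0.0], [0.47, 0.78, 0.0], [0.39, 0.83, 0.0], [0.29, 0.86, 0.0], [0.2, 0.88, 0.0], [0.1, 0.9, 0.0]]
end [0.6204, -0.0348, 0.22870000000000001] 22.775 heart angle 3.2290794978621307
```

Emit:
apply_moves([
  [0.87,0.7,0],
  [0.64,0.67,0],
  [0.56,0.73,0],
  [0.47,0.78,0],
  [0.39,0.83,0],
  [0.29,0.86,0],
  [0.2,0.88,0],
  [0.1,0.9,0],
], twist=[0,0,0,0,0,0,0,0])

```text
t: 22.78
tool_pos: [0.6204, -0.0354, 0.2287]
orientation: [-3.142, 0.0, -0.0]
force: [-0.7, 0.2, -1.4]
opening: 0.0279
gripper_force: 35.0
```

Emit:
apply_moves([
  [0,0.5,-2],
  [0,0,-3],
  [0,0,-3],
  [0,0,-3],
  [0,0,-2],
  [0,0,0],
  [0,0,0],
  [0,0,0],
], twist=[0,0,0,0,0,0,0,0])

```text
t: 23.78
tool_pos: [0.6199, -0.0398, 0.3572]
orientation: [-3.141, 0.0, 0.003]
force: [-0.6, 0.4, -0.3]
opening: 0.0274
gripper_force: 35.0
```

```bash
python3 - <<'E'
from plant import robot
from h import *
for n in("top","scene"):
    c=robot.read_camera(n); print(n,ang(c,n,"g"),ang(c,n,"r"))
s=robot.read_state(); print(s["t"],s["tool_pos"],s["orientation"],s["dq"],s["gripper_force"],s["opening"])
print(robot.close_job())
E
```

```text
top (np.float64(43.8), np.float64(0.088), 374) (np.float64(-50.5), np.float64(0.074), 327)
scene (np.float64(47.2), np.float64(0.083), 162) (np.float64(-50.3), np.float64(0.076), 135)
23.875 [ 0.61994692 -0.03976835  0.35743959] [-3.14129474e+00  2.76612641e-04  2.99770307e-03] [ 0.00108589 -0.00148179 -0.00602017  0.0010357   0.00130659  0.00036359] 34.97073411941528 0.027479551659422237
the job is handed in; nothing more can be done
None
```

The job is handed in: the light followed the red heart for about 10 s, with the lens about 26 mm above it and, by my measurements, within about 6 mm of its middle, while the table slowed from one turn in about 5 s to one in about 7 s. The light is now held well clear above the cakes, and no verdict came back.

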